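# Set out the portion-check station

## Robot

A 6-joint arm with a two-finger parallel gripper is mounted at the origin on the work surface. World frame = base frame: x ahead of the robot, y to its left, z up, the work surface at z = 0. Lengths are in m, angles in rad, forces in N, time in s.
With the tool pointing down it reaches from about 0.25 to 0.725 m from the base axis. Payload 4 kg.
Tool frame: the origin (TCP) lies at the very end of the fingers, on their centre line; the grasp point (between the pads) lies 19 mm behind it; z points along the fingers, y is the line along which they close (so a half turn about z gives the same grasp; the last joint's range is limited). The gripper opens to 85 mm and grips with 20 to 120 N. Pads are 22 mm wide; open, the fingers measure 114 mm over their backs; the gripper's body (76 mm by 85 mm) begins 54 mm behind the grasp point. The pads swing forward as they close: fully open they stand 13 mm farther back than shut.
Start: joints at [-1.336, 0.241, 0.005, 1.335, 0, 1.571], TCP at [0.116, -0.486, 0.231] pointing down, gripper open.
Joint ranges: [-2.72, 2.72], [-1.05, 1.87], [-1.09, 1.28], [-1.99, 2.15], [-1.42, 1.44], [-3.14, 3.14]. Speed limits (rad/s): [2.79, 2.79, 3.14, 3.14, 3.14, 3.14].

## Interface

Orientations are given as a unit quaternion [x, y, z, w].
In Python, from workcell import bot, vision, workorder gives the robot as it stands.
- The arm moves only by the shell command python3 -m creep 'ROWS' [OPENING]. ROWS is JSON, a list of rows, each a list of 2 entries, a list of its own where there are three numbers: the shift along the tool's x, y, z in mm, then the turn, a rotation vector about the tool's x, y, z in rad. In form: [[[dx, dy, dz], [wx, wy, wz]], ...]. A call has 1 to 12 rows; each row shifts and turns the commanded pose from where the row before left it, along the tool's axes as they then stand; what a row does not reach is not made up. A row lasts 1/8 s, in which the tool goes at most 62.5 mm and 10.7 degrees, less where a joint would pass 70% of its speed; a pose out of reach is approached as far as the arm can. A call is refused whole if a number of a shift passes 62.5 or a number of a turn 0.188, either way. A call with a gripper value outside its range is refused whole. OPENING is the finger opening in mm, from 0 to 85.4, set as the call begins (- or left out, the last holds). The fingers move at their own pace and stop on an object; the grip force is fixed at half the most. Time passes only in rows, so rows that do not move let the fingers close. It gives the time, the measured TCP pose, the force, the opening and the grip force at its end, in the units of the state.
- bot.get_obs(): the state, without advancing time (a new reading comes with each control period).
- vision.camera(name): name is "side" or "top" or "wrist"; returns a dict with "image" (384x512x3 uint8, blue, green, red), "z_map" (384x512 float32, m along the optical axis (not along the pixel's ray), 0 where there is no reading), "K" (3x3 intrinsics, pixels), "rvec" (rotation vector, rad) and "tvec" (3), from world to camera coordinates, as OpenCV has them; the wrist camera has in their place "tool_from_camera" (4x4, takes a point from camera to tool coordinates, whose origin is the TCP and whose axes are the flange's). Camera axes: x right, y down, z forward; pixel columns grow to the right and rows downward; lengths in m; the calibration is good to about 2 mm. A picture is of the moment at which its call begins: read the wrist's pose just before it.
- workorder.job_done(): hands the job in; it is judged then, once.
Trained networks look in a picture, given as the dict that the camera call returned (one of the last four; its "shot" number tells which), for a name from the list of things; names that differ only in an ending like _2 or _b are one class to them, and where a whole thing is asked for, a point or a joint stands for the part that bears it (a point fixed in the world has none). Each returns a list of dicts, best first, with "score" (0 to 1); they miss things now and then, are a little off and sometimes report something else, mostly with a low value. They report only what shows in the picture. A call takes as long as a camera call. They do not tell look-alikes from the thing itself.
- vision.spot_in(picture, query): "position" ([column, row] in pixels, amid what is visible of it).
- vision.place_of(picture, query): "position" ([column, row] in pixels: a listed point, or the origin of a listed thing).
The state is a dict: "clock": time; "joint_pos": joint angles; "joint_vel": joint speeds; "tau": joint torques, N m; "eef_pos": TCP position; "tool_rot": TCP orientation; "ft_force": force on the tool from outside, world axes, zero at the start; "ft_torque": the same for the moment, N m; "grip_width": finger opening in m; "grasp_force": force on a finger pad.
Only numpy, scipy, OpenCV 4.12 (cv2) and the standard library are available. Lean on these libraries where they do the work, as an engineer would, in place of code of your own. Each camera call takes 0.05 s, during which the arm holds its last target. There are 200 camera calls.

## Task

Set out the checking station: lay the white meal box in the middle of the scale's steel plate with its long side parallel to the scale's display edge, then stand the yellow-lidded tub upright on the middle of the box's lid. Stand the red-lidded tub on the pale blue mat midway between the black probe caddy and the green-capped canister, and stand the steel check weight on the bench behind the scale (the side away from the display), opposite the middle of that side with a gap of about 3 cm. Set everything down gently without dropping it, be gentle with the scale, and leave the caddy, canister, blue-lidded tub and orange thermometer where they are.

Things in the scene. Friction and masses are not known exactly. Their poses are not given: they have to be found in the camera images.
- meal_box: Loose closed white meal box with a brown window on the lid and a cardboard band round its middle; 104 long (its x) x 60 wide (its y) x 48 mm high over the lid, the part below the lid 2 mm smaller all round; about 0.28 kg. Origin: centre of the underside, z up. The lid top is flat.
- yellow_tub: Loose round sauce tub, white with a flat yellow lid; 40 mm high, body 55 mm in diameter, lid 58 mm in diameter over the top 11 mm; about 0.08 kg. Origin: centre of the underside, z up.
- red_tub: Loose round sauce tub like the yellow one, but with a red lid: 40 mm high, body 55 mm and lid 58 mm in diameter; about 0.08 kg. Origin: centre of the underside, z up.
- weight: Loose steel check weight: cylinder 38 mm in diameter and 42 mm high with a knob (26 mm in diameter) on top, 58 mm high in all; about 0.4 kg. Origin: centre of the underside, z up.
- scale: Fixed bench scale, teal, with a square-edged steel weighing plate 120 (its x) x 140 mm (its y), top 50 mm above the bench, and a black display strip on its front. Origin: on the bench under the centre of the plate; its x points from the display towards the back, z up. The teal housing reaches from 105 mm in front of the origin (the display edge, 37 mm high) to 65 mm behind it and is 150 mm wide. The plate does not move.
- mat: Fixed pale blue mat, 290 (its x) x 100 mm (its y), 3 mm thick. Origin: centre of its underside. The caddy and the canister stand on its two ends, 105 mm either side of its centre along its x; which is at which end varies.
- caddy: Round black probe caddy, 64 mm in diameter and 70 mm high with three short probe ends standing up to 88 mm; loose, about 0.35 kg, stands on the mat and stays there. Origin: centre of the underside, z up.
- canister: Round white wipes canister with a green cap, 64 mm in diameter, 80 mm high; loose, about 0.35 kg, stands on the mat and stays there. Origin: centre of the underside, z up.
- blue_tub: Bystander: sauce tub with a blue lid, same size as the red and yellow ones, not needed; stays where it is. Origin: centre of the underside.
- thermometer: Bystander: orange probe thermometer lying on the bench at the far side of the work, 190 mm long along its x, 22 mm wide, 18 mm high, steel stem to its +x; stays where it is. Origin: on its axis at bench level, 80 mm from the handle's end.
There are look-alikes about, which are no part of the job. There is more than one size of the yellow_tub; the job needs the larger. There is more than one size of the red_tub; the one meant has the size given above.

How it is judged:
By the outcome, as a careful person would: the job done as asked, in the order asked, and still so for the second after the job is handed in, with the robot touching nothing.
It also fails if it takes over 102 s, if anything falls off the work surface, if the arm or the gripper's body presses on something with over 40 N, if the wrist force passes 120 N, or if a joint passes its speed limit or range.

## Working session

There is one attempt and no reset: what is moved stays moved. The work goes in short steps, Python scripts to look and compute and a shell command to move; the robot and the scene stay as the last step left them, time stands still between calls to the robot, and variables do not carry over. Pictures are saved under pics/ and viewed, at most 14 in all, crops included, and the job is handed in when it is done.

```bash
mkdir -p pics; ls
cat > h.py <<'E'
import numpy as np, cv2
from workcell import bot, vision, workorder
from scipy.spatial.transform import Rotation as R
def cloud(c, obs=None):
    """world xyz for every pixel (NaN where none)"""
    z=c["z_map"].astype(float); K=c["K"]; h,w=z.shape
    u,v=np.meshgrid(np.arange(w),np.arange(h))
    P=np.stack([(u-K[0,2])/K[0,0]*z,(v-K[1,2])/K[1,1]*z,z],-1)
    if "rvec" in c:
        Rm=cv2.Rodrigues(np.array(c["rvec"],float))[0]; W=(P-np.array(c["tvec"]).ravel())@Rm
    else:
        T=np.array(c["tool_from_camera"]); W=P@T[:3,:3].T+T[:3,3]
        W=W@R.from_quat(obs["tool_rot"]).as_matrix().T+np.array(obs["eef_pos"])
    W[z<=0]=np.nan
    return W
def shot(n):
    o=bot.get_obs(); c=vision.camera(n); return c,cloud(c,o)
E
python3 - <<'E'
from h import *
o=bot.get_obs();print(o)
for n in("top","side"):
    c,W=shot(n); cv2.imwrite(f"pics/{n}0.png",c["image"]); np.save(n+".npy",W)
    for q in "meal_box yellow_tub red_tub weight scale mat caddy canister blue_tub thermometer".split():
        print(n,q,[(np.round(d["position"]).astype(int).tolist(),round(d["score"],2), np.round(W[int(d["position"][1]),int(d["position"][0])],3).tolist()) for d in vision.spot_in(c,q)[:4]])
E
```

```text
pics
{'clock': 0.0, 'joint_pos': array([-1.33600351e+00,  2.41441821e-01,  3.70533302e-03,  1.33522006e+00,
       -2.45726629e-05,  1.57080561e+00]), 'joint_vel': array([ 0.00262978, -0.0002703 ,  0.0004832 ,  0.00161441, -0.00164143,
        0.00050106]), 'tau': array([ 1.18213975e-03, -3.72317004e+01,  2.52408957e+01,  1.69539131e-02,
        6.34724802e-05, -1.30212150e-06]), 'eef_pos': array([ 0.11616225, -0.48565074,  0.23039137]), 'tool_rot': array([ 9.93116915e-01,  1.17122273e-01, -1.38716487e-04, -1.07123403e-03]), 'ft_force': array([ 0.78618973, -0.08550106, -0.44085976]), 'ft_torque': array([-0.06976005,  0.01993631,  0.05856121]), 'grasp_force': 0.0, 'grip_width': 0.0850731493228969}
top meal_box [([284, 231], 0.93, [0.448, -0.062, 0.046]), ([144, 184], 0.63, [0.568, 0.294, 0.083]), ([162, 223], 0.43, [0.468, 0.268, 0.002])]
top yellow_tub [([288, 163], 0.91, [0.631, -0.071, 0.04]), ([254, 191], 0.75, [0.557, 0.019, 0.03]), ([206, 128], 0.25, [0.722, 0.145, 0.042])]
top red_tub [([227, 161], 0.74, [0.637, 0.091, 0.037]), ([162, 134], 0.6, [0.704, 0.26, 0.059])]
top weigh
[... 464 characters left out ...]
])]
side meal_box [([313, 198], 0.85, [0.445, -0.053, 0.051])]
side yellow_tub [([263, 171], 0.93, [0.611, -0.065, 0.041]), ([263, 201], 0.73, [0.547, 0.022, 0.033])]
side red_tub [([222, 203], 0.67, [0.623, 0.094, 0.04]), ([148, 231], 0.6, [0.687, 0.28, 0.06])]
side weight [([285, 235], 0.74, [0.436, 0.09, 0.051])]
side scale [([347, 157], 0.73, [0.451, -0.246, 0.052])]
side mat [([221, 301], 0.62, [0.46, 0.291, 0.003])]
side caddy [([265, 305], 0.61, [0.358, 0.273, 0.075]), ([223, 151], 0.37, [0.772, -0.078, 0.02])]
side canister [([171, 267], 0.55, [0.561, 0.325, 0.083])]
side blue_tub [([181, 200], 0.65, [0.714, 0.149, 0.039])]
side thermometer [([223, 151], 0.56, [0.767, -0.077, 0.02])]
```

Run:
```python
from h import *
i=cv2.imread("pics/top0.png"); cv2.imwrite("pics/t0c.png",cv2.resize(i[70:320,100:450],(798,570),interpolation=cv2.INTER_CUBIC))
W=np.load("top.npy"); x,y,z=W[...,0],W[...,1],W[...,2]
def near(cx,cy,r,z0,z1): return (np.hypot(x-cx,y-cy)<r)&(z>z0)&(z<z1)
def blob(n,cx,cy,r,z0,z1):
    m=near(cx,cy,r,z0,z1); p=W[m]
    (c,s,a)=cv2.minAreaRect((p[:,:2]*1000).astype(np.float32)); 
    print(n,"cnt",m.sum(),"mean",p[:,:2].mean(0).round(4),"rect",np.round(c,1),np.round(s,1),round(a,1),"z",np.median(p[:,2]).round(4))
blob("box",.448,-.062,.075,.04,.06)
blob("yel_far",.631,-.071,.05,.033,.06); blob("yel_near",.557,.019,.045,.024,.05)
blob("red_a",.637,.091,.045,.03,.06); blob("red_b",.704,.26,.05,.05,.08)
blob("weight",.441,.07,.045,.05,.07); blob("weightbody",.441,.07,.045,.03,.07)
blob("plate",.483,-.262,.11,.045,.058); blob("scale",.483,-.262,.16,.02,.058)
blob("caddy",.376,.269,.06,.06,.08); blob("can",.573,.292,.05,.07,.1)
blob("blue",.722,.145,.05,.03,.06);
```

```text
box cnt 910 mean [ 0.4433 -0.0614] rect [443.3 -61.8] [103.4  60.5] 7.2 z 0.0474
yel_far cnt 361 mean [ 0.618  -0.0731] rect [618.2 -72.8] [54.9 55.3] 44.6 z 0.0394
yel_near cnt 214 mean [0.5566 0.0223] rect [557.   21.9] [42.1 41.7] 45.4 z 0.0303
red_a cnt 364 mean [0.6351 0.0858] rect [635.2  86. ] [56.6 53.7] 1.1 z 0.0395
red_b cnt 786 mean [0.7015 0.2655] rect [701.9 265.4] [80.3 80.8] 0.2 z 0.0575
weight cnt 79 mean [0.4397 0.0796] rect [439.6  79.5] [23.4 23.4] 1.5 z 0.0571
weightbody cnt 166 mean [0.4402 0.0792] rect [440.   79.8] [35.8 36.8] 56.4 z 0.044
plate cnt 2379 mean [ 0.494  -0.2724] rect [ 494.2 -272.9] [119.4 140.5] 18.4 z 0.0489
scale cnt 3590 mean [ 0.4753 -0.2743] rect [ 475.1 -278.8] [169.8 150. ] 18.4 z 0.0477
caddy cnt 477 mean [0.3676 0.2616] rect [366.8 262.7] [61.3 62.5] 45.6 z 0.0729
can cnt 515 mean [0.5716 0.3047] rect [571.7 305.6] [62.1 62.3] 42.6 z 0.0824
blue cnt 366 mean [0.7306 0.1384] rect [731.  138.6] [56.8 55. ] 89.3 z 0.0397
```

View pics/t0c.png

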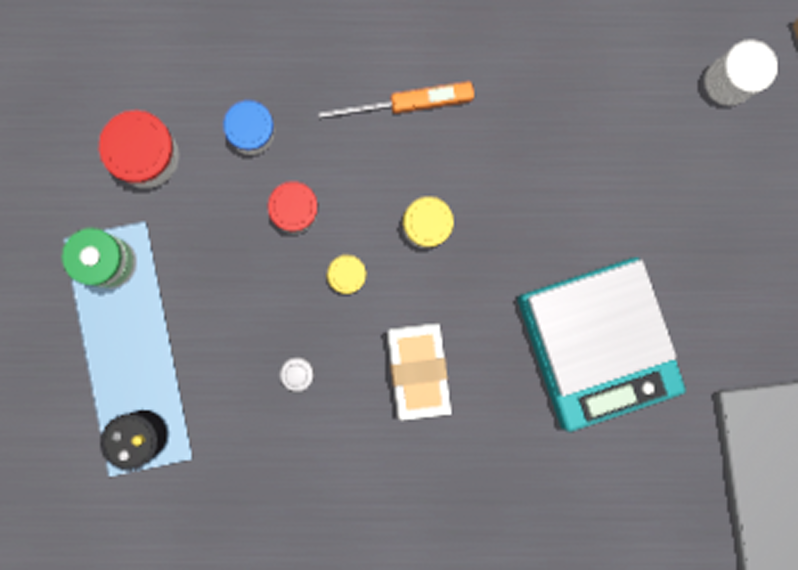

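View pics/side0.png

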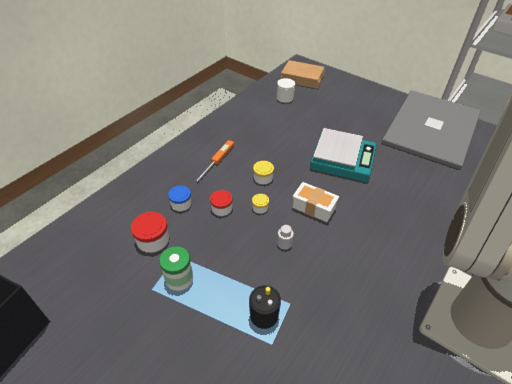

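The top view shows the scale at crop (600,345) with its display towards the robot, and the box at (420,372). The large yellow tub is at (428,221), the correct red tub at (293,207), between blue (248,127) and the small yellow tub, and the weight at (296,375). The mat runs from the canister (92,256) to the caddy (130,440), and the side view shows the same layout.

```bash
cat > go.py <<'E'
import sys
from h import *
def delta(x,y,z,yaw):
    o=bot.get_obs(); M=R.from_quat(o["tool_rot"]); A=M.as_matrix()
    t=np.radians(yaw); G=R.from_matrix(np.array([[np.cos(t),np.sin(t),0],[np.sin(t),-np.cos(t),0],[0,0,-1]]))
    d=np.array([x,y,z])-o["eef_pos"]
    print("yaw",np.degrees(np.arctan2(A[1,0],A[0,0])).round(2),"eef",o["eef_pos"].round(4),"j1,j6",np.degrees(o["joint_pos"][[0,5]]).round(1),"t",o["clock"],
     "\nshift mm (before turning)",(A.T@d*1000).round(1),"shift (after turning)",(G.as_matrix().T@d*1000).round(1),"turn",(M.inv()*G).as_rotvec().round(3))
if __name__=="__main__": delta(*map(float,sys.argv[1:5]))
E
python3 go.py .443 -.062 .23 7.2
```

```text
yaw 13.45 eef [ 0.1163 -0.4863  0.2313] j1,j6 [-76.5  90. ] t 1.1 
shift mm (before turning) [ 416.4 -336.6    1.3] shift (after turning) [ 377.3 -380.     1.3] turn [-0.    -0.     0.109]
```

```bash
python3 -m creep '[[[41.6,-33.7,0],[0,0,0]],[[41.6,-33.7,0],[0,0,0]],[[41.6,-33.7,0],[0,0,0]],[[41.6,-33.7,0],[0,0,0]],[[41.6,-33.7,0],[0,0,0]],[[41.6,-33.7,0],[0,0,0]],[[41.6,-33.7,0],[0,0,0]],[[41.6,-33.7,0],[0,0,0]],[[41.6,-33.7,0],[0,0,0]],[[41.6,-33.7,0],[0,0,0]],[[0,0,0],[0,0,0.109]],[[0,0,0],[0,0,0]]]' 85
cat > wl.py <<'E'
import sys
from h import *
# wrist look: min rect of points around (cx,cy) in z band
def look(cx,cy,r,z0,z1,name=None):
    c,W=shot("wrist"); x,y,z=W[...,0],W[...,1],W[...,2]
    m=(np.hypot(x-cx,y-cy)<r)&(z>z0)&(z<z1); p=W[m]
    k,s,a=cv2.minAreaRect((p[:,:2]*1000).astype(np.float32))
    print("n",m.sum(),"mean",p[:,:2].mean(0).round(4),"rect",np.round(k,1),np.round(s,1),round(a,1),"z",np.median(p[:,2]).round(4))
    if name: cv2.imwrite("pics/"+name,c["image"])
    return c,W
if __name__=="__main__": look(*map(float,sys.argv[1:6]),*sys.argv[6:])
E
python3 wl.py .443 -.062 .075 .04 .06 w1.png; python3 go.py .443 -.062 .1 7.2
```

```text
clock: 2.6
eef_pos: [0.4426, -0.0611, 0.2311]
tool_rot: [0.998, 0.064, -0.0, -0.0]
ft_force: [-0.0, 0.0, -0.3]
grip_width: 0.0852
grasp_force: 0.0
n 4180 mean [ 0.448  -0.0623] rect [445.3 -62.7] [102.7  60.3] 7.2 z 0.0482
yaw 7.33 eef [ 0.4424 -0.0616  0.2312] j1,j6 [ -7.9 164.7] t 2.65 
shift mm (before turning) [  0.6   0.5 131.2] shift (after turning) [  0.5   0.5 131.2] turn [0.    0.    0.002]
```

View pics/w1.png

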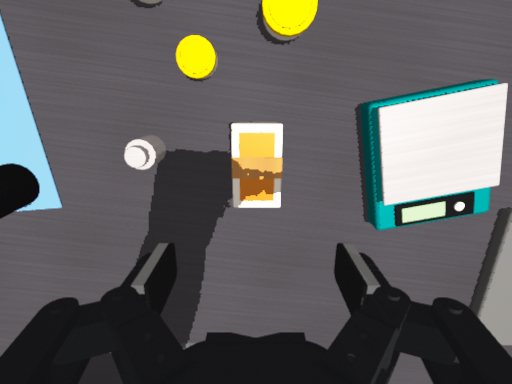

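The wrist view shows the box at (257,165), straight between the fingers, and the scale at (440,150).

```bash
python3 -m creep '[[[2,1,40],[0,0,0.002]],[[0,0,45],[0,0,0]],[[0,0,45],[0,0,0]],[[0,0,40],[0,0,0]],[[0,0,25],[0,0,0]],[[0,0,15],[0,0,0]],[[0,0,7],[0,0,0]],[[0,0,0],[0,0,0]],[[0,0,0],[0,0,0]]]' 85 && python3 -m creep '[[[0,0,0],[0,0,0]],[[0,0,0],[0,0,0]],[[0,0,0],[0,0,0]],[[0,0,0],[0,0,0]],[[0,0,0],[0,0,0]],[[0,0,0],[0,0,0]],[[0,0,0],[0,0,0]],[[0,0,0],[0,0,0]]]' 0; python3 go.py .494 -.273 .15 108.4
```

```text
clock: 3.78
eef_pos: [0.4453, -0.0628, 0.0151]
tool_rot: [0.998, 0.062, 0.001, 0.0]
ft_force: [0.8, 0.0, 0.1]
grip_width: 0.0848
grasp_force: 0.0
clock: 4.78
eef_pos: [0.4453, -0.0625, 0.0152]
tool_rot: [0.998, 0.062, 0.001, 0.0]
ft_force: [-1.7, 1.0, 5.6]
grip_width: 0.0591
grasp_force: 64.2
yaw 7.1 eef [ 0.4453 -0.0625  0.0152] j1,j6 [ -8.  164.9] t 4.775 
shift mm (before turning) [  22.5  215.  -134.7] shift (after turning) [-215.1  -20.2 -134.8] turn [ 2.000e-03 -1.000e-03 -1.768e+00]
```

```bash
python3 -m creep '[[[0,0,-10],[0,0,0]],[[0,0,-25],[0,0,0]],[[0,0,-35],[0,0,0]],[[0,0,-35],[0,0,0]],[[0,0,-25],[0,0,0]]]' && python3 -m creep '[[[0,0,0],[0,0,-0.1]],[[0,0,0],[0,0,-0.17]],[[0,0,0],[0,0,-0.17]],[[0,0,0],[0,0,-0.17]],[[0,0,0],[0,0,-0.17]],[[0,0,0],[0,0,-0.17]],[[0,0,0],[0,0,-0.17]],[[0,0,0],[0,0,-0.17]],[[0,0,0],[0,0,-0.17]],[[0,0,0],[0,0,-0.17]],[[0,0,0],[0,0,-0.1]],[[0,0,0],[0,0,-0.038]]]'; python3 go.py .494 -.273 .15 108.4
python3 - <<'E'
from h import *
# plate from wrist and top, box (held) position from top
for n in("wrist","top"):
    c,W=shot(n); x,y,z=W[...,0],W[...,1],W[...,2]
    for nm,cx,cy,r,a,b in(("plate",.494,-.273,.11,.045,.056),("box",.445,-.062,.08,.16,.19),("yel",.618,-.073,.045,.033,.05)):
        m=(np.hypot(x-cx,y-cy)<r)&(z>a)&(z<b); p=W[m]
        if len(p)>50:
            k,s,t=cv2.minAreaRect((p[:,:2]*1000).astype(np.float32)); print(n,nm,len(p),np.round(k,1),np.round(s,1),round(t,1),np.median(p[:,2]).round(4))
E
```

```text
clock: 5.4
eef_pos: [0.4448, -0.0625, 0.1461]
tool_rot: [0.998, 0.062, 0.001, 0.0]
ft_force: [-0.7, 0.1, -2.7]
grip_width: 0.0586
grasp_force: 65.2
clock: 6.9
eef_pos: [0.4441, -0.0624, 0.1444]
tool_rot: [0.584, 0.812, -0.0, -0.0]
ft_force: [0.5, -0.6, -1.6]
grip_width: 0.0588
grasp_force: 65.1
yaw 108.49 eef [ 0.4441 -0.0624  0.1444] j1,j6 [-8.  63.5] t 6.9 
shift mm (before turning) [-215.6  -19.4   -5.7] shift (after turning) [-215.6  -19.1   -5.6] turn [-0.001 -0.     0.002]
wrist box 23618 [442.4 -55.1] [93.  87.9] 19.2 0.1773
wrist yel 2421 [618.9 -73.3] [56.8 57.2] 58.9 0.04
top plate 1929 [ 494.1 -273.1] [119.7 140. ] 18.5 0.0488
top box 252 [434.9 -21.2] [31.5 65.9] 87.7 0.1761
top yel 359 [618.1 -72.8] [54.8 55.5] 44.1 0.0397
```

```bash
python3 -m creep '[[[-24,-3,0],[0,0,0.002]],[[-45,-4,0],[0,0,0]],[[-50,-4,0],[0,0,0]],[[-50,-4,0],[0,0,0]],[[-30,-3,0],[0,0,0]],[[-15,-1,0],[0,0,0]],[[0,0,0],[0,0,0]],[[0,0,20],[0,0,0]],[[0,0,25],[0,0,0]],[[0,0,18],[0,0,0]],[[0,0,8],[0,0,0]],[[0,0,0],[0,0,0]]]'; python3 go.py .494 -.272 .065 108.4
```

```text
clock: 8.5
eef_pos: [0.4934, -0.2705, 0.0731]
tool_rot: [0.585, 0.811, 0.0, -0.001]
ft_force: [1.2, -0.9, -1.9]
grip_width: 0.0591
grasp_force: 65.2
yaw 108.34 eef [ 0.4934 -0.2705  0.0731] j1,j6 [-28.7  42.9] t 8.5 
shift mm (before turning) [-1.6  0.1  8.1] shift (after turning) [-1.6  0.1  8.1] turn [-0.001 -0.001 -0.001]
```

```bash
python3 -m creep '[[[-1.6,0,2],[0,0,0]],[[0,0,2],[0,0,0]],[[0,0,1],[0,0,0]],[[0,0,1],[0,0,0]],[[0,0,0.6],[0,0,0]],[[0,0,0],[0,0,0]]]'
```

```text
clock: 9.25
eef_pos: [0.4942, -0.2732, 0.0667]
tool_rot: [0.586, 0.81, -0.0, -0.0]
ft_force: [-0.7, -0.2, -2.8]
grip_width: 0.0588
grasp_force: 65.2
```

```bash
python3 -m creep '[[[0,0,0.5],[0,0,0]],[[0,0,0.5],[0,0,0]],[[0,0,0],[0,0,0]]]';python3 -m creep '[[[0,0,0.5],[0,0,0]],[[0,0,0],[0,0,0]]]'
```

```text
clock: 9.62
eef_pos: [0.4942, -0.2731, 0.0657]
tool_rot: [0.586, 0.81, -0.0, -0.0]
ft_force: [-0.1, -0.2, -2.1]
grip_width: 0.0589
grasp_force: 65.2
clock: 9.88
eef_pos: [0.4943, -0.2732, 0.0653]
tool_rot: [0.586, 0.81, 0.0, 0.0]
ft_force: [-0.4, -0.5, -2.3]
grip_width: 0.0592
grasp_force: 65.2
```

```bash
python3 -m creep '[[[0,0,0.5],[0,0,0]],[[0,0,0],[0,0,0]]]';python3 -m creep '[[[0,0,0.5],[0,0,0]],[[0,0,0],[0,0,0]]]'
```

```text
clock: 10.12
eef_pos: [0.4943, -0.2732, 0.0653]
tool_rot: [0.586, 0.81, -0.0, 0.0]
ft_force: [-1.7, 1.7, 3.1]
grip_width: 0.0588
grasp_force: 65.6
clock: 10.38
eef_pos: [0.4943, -0.2732, 0.0653]
tool_rot: [0.586, 0.81, 0.0, 0.0]
ft_force: [-2.5, 0.8, 7.1]
grip_width: 0.059
grasp_force: 66.0
```

```bash
python3 -m creep '[[[0,0,-0.3],[0,0,0]],[[0,0,0],[0,0,0]],[[0,0,0],[0,0,0]],[[0,0,0],[0,0,0]],[[0,0,-5],[0,0,0]],[[0,0,-15],[0,0,0]],[[0,0,-40],[0,0,0]],[[0,0,-50],[0,0,0]],[[0,0,-40],[0,0,0]],[[0,0,0],[0,0,0]]]' 85; python3 wl.py .494 -.273 .09 .088 .11 w2.png; python3 go.py .6185 -.073 .215 30
```

```text
clock: 11.62
eef_pos: [0.4966, -0.2745, 0.2202]
tool_rot: [0.586, 0.81, 0.001, 0.005]
ft_force: [0.8, -0.8, -0.3]
grip_width: 0.085
grasp_force: 0.0
n 6035 mean [ 0.4943 -0.27  ] rect [ 495.7 -273.7] [ 60.4 103.8] 18.5 z 0.0982
yaw 108.28 eef [ 0.4955 -0.2738  0.2176] j1,j6 [-28.9  42.8] t 11.675 
shift mm (before turning) [152.1 179.8   2.7] shift (after turning) [ 207.  -112.4    2.6] turn [6.000e-03 1.000e-03 1.366e+00]
```

View pics/w2.png

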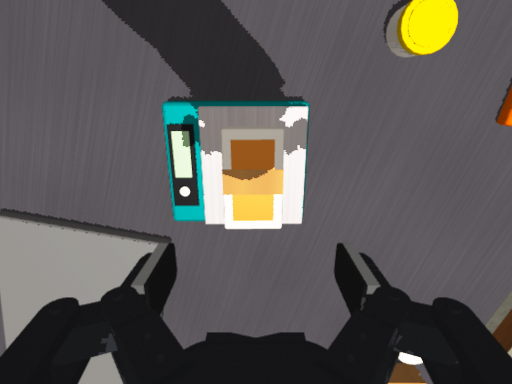

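The box lies at (252,178), centred and square on the plate, with the yellow tub at (428,25).

```bash
python3 -m creep '[[[20,24,0],[0.006,0.001,0]],[[40,48,0],[0,0,0]],[[40,48,0],[0,0,0]],[[35,40,0],[0,0,0]],[[17,20,0],[0,0,0]],[[0,0,0],[0,0,0]],[[0,0,0],[0,0,0]]]' 85; python3 wl.py .6185 -.073 .045 .033 .05; python3 go.py .6185 -.073 .017 108.3
```

```text
clock: 12.55
eef_pos: [0.6166, -0.0728, 0.2128]
tool_rot: [0.586, 0.81, -0.003, -0.003]
ft_force: [-0.9, 0.4, -1.2]
grip_width: 0.085
grasp_force: 0.0
n 1845 mean [ 0.6192 -0.0721] rect [619.2 -73.1] [56.5 56.5] 20.0 z 0.0402
yaw 108.21 eef [ 0.6166 -0.0733  0.2132] j1,j6 [-6.7 65.1] t 12.6 
shift mm (before turning) [ -0.5   3.3 196.1] shift (after turning) [ -0.3   1.9 196.2] turn [-0.008 -0.001 -0.002]
```

```bash
python3 -m creep '[[[0,0,0],[-0.006,0,0]],[[0,2,35],[0,0,0]],[[0,0,45],[0,0,0]],[[0,0,45],[0,0,0]],[[0,0,40],[0,0,0]],[[0,0,20],[0,0,0]],[[0,0,10],[0,0,0]],[[0,0,0],[0,0,0]],[[0,0,0],[0,0,0]]]' 85; python3 go.py .619 -.073 .017 108.3
```

```text
clock: 13.72
eef_pos: [0.6204, -0.072, 0.0202]
tool_rot: [0.586, 0.81, 0.001, 0.001]
ft_force: [0.3, 0.2, 0.4]
grip_width: 0.085
grasp_force: 0.0
yaw 108.25 eef [ 0.6204 -0.072   0.0202] j1,j6 [-6.6 65.1] t 13.725 
shift mm (before turning) [-0.5 -1.6  3.2] shift (after turning) [-0.5 -1.6  3.2] turn [ 0.002  0.    -0.001]
```

```bash
python3 -m creep '[[[-0.5,-1.5,2.5],[0,0,0]],[[0,0,0],[0,0,0]]]' 85; python3 -m creep '[[[0,0,0],[0,0,0]],[[0,0,0],[0,0,0]],[[0,0,0],[0,0,0]],[[0,0,0],[0,0,0]],[[0,0,0],[0,0,0]],[[0,0,0],[0,0,0]],[[0,0,0],[0,0,0]]]' 0 ; python3 go.py .4952 -.2735 .1 108.3
```

```text
clock: 13.98
eef_pos: [0.6182, -0.0726, 0.0167]
tool_rot: [0.586, 0.81, 0.0, -0.0]
ft_force: [0.6, 0.3, -0.0]
grip_width: 0.085
grasp_force: 0.0
clock: 14.85
eef_pos: [0.6187, -0.0725, 0.0169]
tool_rot: [0.586, 0.81, 0.001, 0.0]
ft_force: [0.6, 0.3, 5.5]
grip_width: 0.0558
grasp_force: 63.9
yaw 108.28 eef [ 0.6187 -0.0725  0.0169] j1,j6 [-6.7 65. ] t 14.85 
shift mm (before turning) [-152.1 -180.2  -83.4] shift (after turning) [-152.  -180.4  -83.1] turn [ 0.001 -0.    -0.   ]
```

```bash
python3 -m creep '[[[0,0,-10],[0,0,0]],[[0,0,-30],[0,0,0]],[[0,0,-40],[0,0,0]],[[0,0,-40],[0,0,0]],[[0,0,-20],[0,0,0]],[[-22,-25,0],[0,0,0]],[[-40,-50,0],[0,0,0]],[[-40,-50,0],[0,0,0]],[[-33,-37,0],[0,0,0]],[[-17,-18,0],[0,0,0]],[[0,0,0],[0,0,0]],[[0,0,0],[0,0,0]]]'; python3 go.py .4952 -.2735 .119 108.3
```

```text
clock: 16.35
eef_pos: [0.4965, -0.2703, 0.1559]
tool_rot: [0.586, 0.811, 0.0, -0.001]
ft_force: [-0.0, -0.6, -1.0]
grip_width: 0.0557
grasp_force: 63.8
yaw 108.29 eef [ 0.4965 -0.2703  0.1559] j1,j6 [-28.6  43.1] t 16.35 
shift mm (before turning) [-2.7 -2.3 36.9] shift (after turning) [-2.6 -2.3 36.9] turn [-0.    -0.002 -0.   ]
```

```bash
python3 -m creep '[[[-2.6,-2,0],[0,0,0]],[[0,0,15],[0,0,0]],[[0,0,14],[0,0,0]],[[0,0,7],[0,0,0]],[[0,0,0],[0,0,0]],[[0,0,0],[0,0,0]]]'; python3 go.py .4952 -.2735 .115 108.3
```

```text
clock: 17.1
eef_pos: [0.4957, -0.274, 0.1202]
tool_rot: [0.586, 0.81, 0.0, -0.0]
ft_force: [-0.4, 0.1, -0.4]
grip_width: 0.0558
grasp_force: 63.8
yaw 108.28 eef [ 0.4957 -0.274   0.1202] j1,j6 [-29.   42.8] t 17.1 
shift mm (before turning) [ 0.6 -0.3  5.2] shift (after turning) [ 0.7 -0.3  5.2] turn [ 0.    -0.001 -0.   ]
```

```bash
python3 -m creep '[[[0.5,-0.5,1.5],[0,0,0]],[[0,0,1.2],[0,0,0]],[[0,0,0.8],[0,0,0]],[[0,0,0.5],[0,0,0]],[[0,0,0],[0,0,0]]]'; python3 -m creep '[[[0,0,0.5],[0,0,0]],[[0,0,0],[0,0,0]]]';python3 -m creep '[[[0,0,0.5],[0,0,0]],[[0,0,0],[0,0,0]]]'
```

```text
clock: 17.73
eef_pos: [0.4948, -0.2736, 0.116]
tool_rot: [0.586, 0.81, 0.0, -0.0]
ft_force: [-0.3, -0.8, -1.1]
grip_width: 0.0557
grasp_force: 63.8
clock: 17.98
eef_pos: [0.4948, -0.2736, 0.1155]
tool_rot: [0.586, 0.81, 0.0, -0.0]
ft_force: [0.3, -0.3, -1.0]
grip_width: 0.0559
grasp_force: 63.8
clock: 18.23
eef_pos: [0.4947, -0.2736, 0.115]
tool_rot: [0.586, 0.81, 0.0, -0.0]
ft_force: [-0.3, -0.1, -1.5]
grip_width: 0.0562
grasp_force: 63.8
```

```bash
python3 -m creep '[[[0,0,0.5],[0,0,0]],[[0,0,0],[0,0,0]]]';python3 -m creep '[[[0,0,0.4],[0,0,0]],[[0,0,0],[0,0,0]]]'
```

```text
clock: 18.48
eef_pos: [0.4948, -0.2736, 0.1149]
tool_rot: [0.586, 0.81, 0.0, -0.0]
ft_force: [-0.7, 0.1, 2.1]
grip_width: 0.0561
grasp_force: 64.1
clock: 18.73
eef_pos: [0.4948, -0.2736, 0.1149]
tool_rot: [0.586, 0.81, 0.0, -0.0]
ft_force: [-1.6, 1.9, 5.0]
grip_width: 0.0556
grasp_force: 64.2
```

```bash
python3 -m creep '[[[0,0,-0.3],[0,0,0]],[[0,0,0],[0,0,0]],[[0,0,0],[0,0,0]],[[0,0,0],[0,0,0]],[[0,0,-5],[0,0,0]],[[0,0,-15],[0,0,0]],[[0,0,-35],[0,0,0]],[[0,0,-50],[0,0,0]],[[0,0,-30],[0,0,0]],[[0,0,0],[0,0,0]]]' 85; python3 wl.py .495 -.273 .05 .12 .16 w3.png; python3 go.py .635 .086 .22 191.8
python3 - <<'E'
from h import *
c,W=shot("top"); x,y,z=W[...,0],W[...,1],W[...,2]
m=(np.hypot(x-.495,y+.273)<.05)&(z>.12)&(z<.15);p=W[m];print(len(p),cv2.minAreaRect((p[:,:2]*1000).astype(np.float32)),np.median(p[:,2]))
E
```

```text
clock: 19.98
eef_pos: [0.4966, -0.2747, 0.2539]
tool_rot: [0.586, 0.81, 0.001, 0.004]
ft_force: [0.0, -0.2, -0.1]
grip_width: 0.0849
grasp_force: 0.0
n 2641 mean [ 0.4957 -0.2729] rect [ 496.  -274.3] [56.9 56.7] 47.7 z 0.1382
yaw 108.28 eef [ 0.4956 -0.2742  0.2516] j1,j6 [-29.   42.8] t 20.025 
shift mm (before turning) [298.3 245.2  31.7] shift (after turning) [-210.1  324.    31.6] turn [ 1.000e-03  4.000e-03 -1.458e+00]
475 ((493.9263610839844, -273.4941101074219), (54.942562103271484, 56.254600524902344), 0.2029295265674591) 0.1371601258587991
```

View pics/w3.png

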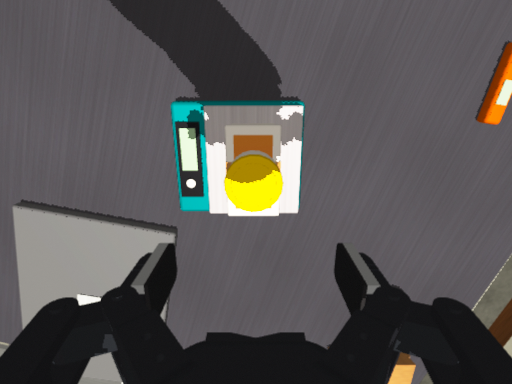

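The yellow tub stands centred on the box lid at (253,182), with parallax accounting for the apparent offset. Next is the red tub.

```bash
python3 -m creep '[[[23,18,2],[0,0,0]],[[50,41,5],[0,0,0]],[[50,41,5],[0,0,0]],[[50,41,5],[0,0,0]],[[50,41,5],[0,0,0]],[[50,41,5],[0,0,0]],[[25,22,5],[0,0,0]],[[0,0,0],[0,0,0]]]' 85; python3 -m creep '[[[0,0,0],[0,0,-0.1]],[[0,0,0],[0,0,-0.17]],[[0,0,0],[0,0,-0.17]],[[0,0,0],[0,0,-0.17]],[[0,0,0],[0,0,-0.17]],[[0,0,0],[0,0,-0.17]],[[0,0,0],[0,0,-0.17]],[[0,0,0],[0,0,-0.17]],[[0,0,0],[0,0,-0.1]],[[0,0,0],[0,0,-0.068]],[[0,0,0],[0,0,0]],[[0,0,0],[0,0,0]]]'; python3 wl.py .635 .086 .045 .033 .05; python3 go.py .635 .086 .017 191.8
```

```text
clock: 21.08
eef_pos: [0.629, 0.0779, 0.2156]
tool_rot: [0.584, 0.812, -0.001, -0.002]
ft_force: [-0.3, -0.3, -0.6]
grip_width: 0.0846
grasp_force: 0.0
clock: 22.58
eef_pos: [0.6294, 0.0743, 0.2182]
tool_rot: [-0.102, 0.995, 0.0, -0.001]
ft_force: [-0.4, 0.0, -0.4]
grip_width: 0.0849
grasp_force: 0.0
n 1753 mean [0.6349 0.0853] rect [635.8  85.6] [56.7 56.8] 55.4 z 0.0401
yaw -168.27 eef [0.6295 0.0745 0.2183] j1,j6 [ 6.7 -5. ] t 22.625 
shift mm (before turning) [ -7.9   9.9 201.3] shift (after turning) [ -7.7  10.1 201.3] turn [ 0.001 -0.001 -0.001]
```

```bash
python3 -m creep '[[[-8,10,0],[0,0,0]],[[0,0,40],[0,0,0]],[[0,0,45],[0,0,0]],[[0,0,45],[0,0,0]],[[0,0,35],[0,0,0]],[[0,0,18],[0,0,0]],[[0,0,10],[0,0,0]],[[0,0,5],[0,0,0]],[[0,0,0],[0,0,0]],[[0,0,0],[0,0,0]]]' 85; python3 go.py .6355 .0858 .017 191.8
```

```text
clock: 23.88
eef_pos: [0.6364, 0.0868, 0.0219]
tool_rot: [-0.103, 0.995, 0.001, 0.001]
ft_force: [-0.2, 0.2, 0.4]
grip_width: 0.0851
grasp_force: 0.0
yaw -168.19 eef [0.6364 0.0868 0.0219] j1,j6 [ 7.7 -4.1] t 23.875 
shift mm (before turning) [ 1.1 -0.8  4.9] shift (after turning) [ 1.1 -0.8  4.9] turn [0.001 0.002 0.   ]
```

```bash
python3 -m creep '[[[1,-0.8,4.5],[0,0,0]],[[0,0,0],[0,0,0]]]' 85; python3 -m creep '[[[0,0,0],[0,0,0]],[[0,0,0],[0,0,0]],[[0,0,0],[0,0,0]],[[0,0,0],[0,0,0]],[[0,0,0],[0,0,0]],[[0,0,0],[0,0,0]],[[0,0,0],[0,0,0]]]' 0 && python3 -m creep '[[[0,0,-10],[0,0,0]],[[0,0,-30],[0,0,0]],[[0,0,-45],[0,0,0]],[[0,0,-50],[0,0,0]],[[0,0,-25],[0,0,0]],[[0,0,0],[0,0,0]]]'; python3 go.py .4693 .2841 .18 191.8
```

```text
clock: 24.12
eef_pos: [0.6343, 0.0856, 0.0159]
tool_rot: [-0.103, 0.995, 0.0, -0.0]
ft_force: [-0.7, -0.2, 0.0]
grip_width: 0.0852
grasp_force: 0.0
clock: 25.0
eef_pos: [0.6353, 0.0859, 0.0168]
tool_rot: [-0.103, 0.995, 0.001, 0.001]
ft_force: [1.2, 0.4, 4.4]
grip_width: 0.0555
grasp_force: 63.7
clock: 25.75
eef_pos: [0.6359, 0.0858, 0.1785]
tool_rot: [-0.103, 0.995, 0.001, 0.002]
ft_force: [-0.7, -0.1, -2.0]
grip_width: 0.0559
grasp_force: 63.7
yaw -168.18 eef [0.6359 0.0858 0.1785] j1,j6 [ 7.7 -4.2] t 25.75 
shift mm (before turning) [122.5 228.2  -1.8] shift (after turning) [122.5 228.2  -1.5] turn [0.001 0.004 0.   ]
```

```bash
python3 -m creep '[[[12,23,0],[0,0,0]],[[25,46,0],[0,0,0]],[[25,46,0],[0,0,0]],[[25,46,0],[0,0,0]],[[20,42,0],[0,0,0]],[[15,25,0],[0,0,0]],[[0,0,0],[0,0,0]],[[0,0,0],[0,0,0]]]'
python3 - <<'E'
from h import *
for n in("wrist","side"):
    c,W=shot(n); x,y,z=W[...,0],W[...,1],W[...,2]
    for nm,cx,cy,a,b in(("caddy",.367,.262,.066,.077),("can",.572,.305,.078,.09)):
        m=(np.hypot(x-cx,y-cy)<.045)&(z>a)&(z<b);p=W[m]
        if len(p)>50: print(n,nm,len(p),cv2.minAreaRect((p[:,:2]*1000).astype(np.float32)))
E
python3 go.py .4693 .2841 .026 191.8
```

```text
clock: 26.75
eef_pos: [0.4682, 0.2831, 0.1749]
tool_rot: [-0.103, 0.995, -0.0, -0.001]
ft_force: [0.4, -0.0, 0.7]
grip_width: 0.056
grasp_force: 63.8
wrist caddy 4681 ((367.87408447265625, 262.70684814453125), (62.35600662231445, 62.32649230957031), 11.660724639892578)
side caddy 677 ((367.216796875, 262.079833984375), (61.96760559082031, 62.102134704589844), 58.32056427001953)
side can 620 ((571.7576293945312, 305.1062927246094), (61.58073806762695, 63.6524658203125), 3.6085917949676514)
yaw -168.27 eef [0.4689 0.2828 0.1755] j1,j6 [31.1 19.3] t 26.85 
shift mm (before turning) [ -0.8   1.1 149.5] shift (after turning) [ -0.6   1.2 149.5] turn [ 0.    -0.001 -0.001]
```

```bash
python3 -m creep '[[[-0.6,1,0],[0,0,0]],[[0,0,30],[0,0,0]],[[0,0,40],[0,0,0]],[[0,0,40],[0,0,0]],[[0,0,25],[0,0,0]],[[0,0,10],[0,0,0]],[[0,0,4],[0,0,0]],[[0,0,0],[0,0,0]],[[0,0,0],[0,0,0]]]'; python3 go.py .4696 .2839 .0203 191.8
```

```text
clock: 27.98
eef_pos: [0.4699, 0.2856, 0.0286]
tool_rot: [-0.103, 0.995, 0.001, 0.001]
ft_force: [-0.7, 0.1, -0.8]
grip_width: 0.0554
grasp_force: 63.8
yaw -168.19 eef [0.4699 0.2856 0.0286] j1,j6 [31.3 19.4] t 27.975 
shift mm (before turning) [ 0.6 -1.6  8.3] shift (after turning) [ 0.6 -1.6  8.3] turn [0.002 0.002 0.   ]
```

```bash
python3 -m creep '[[[0.6,-1.2,3],[0,0,0]],[[0,0,2],[0,0,0]],[[0,0,1],[0,0,0]],[[0,0,0.6],[0,0,0]],[[0,0,0],[0,0,0]]]'; python3 -m creep '[[[0,0,0.5],[0,0,0]],[[0,0,0],[0,0,0]]]';python3 -m creep '[[[0,0,0.5],[0,0,0]],[[0,0,0],[0,0,0]]]'
```

```text
clock: 28.6
eef_pos: [0.4686, 0.2838, 0.0207]
tool_rot: [-0.103, 0.995, 0.0, -0.0]
ft_force: [0.4, 0.5, -0.6]
grip_width: 0.0559
grasp_force: 63.8
clock: 28.85
eef_pos: [0.4686, 0.2838, 0.0203]
tool_rot: [-0.103, 0.995, 0.0, -0.0]
ft_force: [-0.1, 0.7, -0.7]
grip_width: 0.0561
grasp_force: 63.8
clock: 29.1
eef_pos: [0.4687, 0.2838, 0.0198]
tool_rot: [-0.103, 0.995, 0.0, -0.0]
ft_force: [-0.4, 0.0, -0.5]
grip_width: 0.0561
grasp_force: 63.8
```

```bash
python3 -m creep '[[[-0.8,0,0.4],[0,0,0]],[[0,0,0],[0,0,0]]]';python3 -m creep '[[[0,0,0.4],[0,0,0]],[[0,0,0],[0,0,0]]]'
```

```text
clock: 29.35
eef_pos: [0.4687, 0.2838, 0.0198]
tool_rot: [-0.103, 0.995, 0.0, -0.001]
ft_force: [-3.6, -1.1, 5.3]
grip_width: 0.056
grasp_force: 64.0
clock: 29.6
eef_pos: [0.4687, 0.2838, 0.0197]
tool_rot: [-0.103, 0.995, 0.001, -0.001]
ft_force: [-5.7, -2.3, 7.1]
grip_width: 0.0562
grasp_force: 64.2
```

```bash
python3 -m creep '[[[0.8,0,-0.5],[0,0,0]],[[0,0,0],[0,0,0]],[[0,0,0],[0,0,0]],[[0,0,0],[0,0,0]],[[0,0,0],[0,0,0]],[[0,0,-5],[0,0,0]],[[0,0,-20],[0,0,0]],[[0,0,-40],[0,0,0]],[[0,0,-50],[0,0,0]],[[0,0,-45],[0,0,0]],[[0,0,-20],[0,0,0]],[[0,0,0],[0,0,-0.115]]]' 85; python3 wl.py .469 .284 .045 .035 .05 ; python3 go.py .44 .0795 .2 198.4
```

```text
clock: 31.1
eef_pos: [0.47, 0.2844, 0.2027]
tool_rot: [-0.161, 0.987, 0.002, 0.003]
ft_force: [-0.3, 0.6, -0.3]
grip_width: 0.0846
grasp_force: 0.0
n 1998 mean [0.4688 0.2841] rect [469.7 284.4] [56.3 56.5] 19.2 z 0.0431
yaw -161.25 eef [0.4694 0.284  0.2014] j1,j6 [31.1 12.4] t 31.15 
shift mm (before turning) [  93.6 -184.2    0.8] shift (after turning) [  92.4 -184.8    1.4] turn [0.002 0.003 0.006]
```

Red tub stands at (469.7, 284.4), which is the midpoint. Now the weight.

```bash
python3 -m creep '[[[10,-20,0],[0,0,0.006]],[[22,-45,0],[0,0,0]],[[22,-45,0],[0,0,0]],[[22,-45,0],[0,0,0]],[[11,-20,0],[0,0,0]],[[6,-10,0],[0,0,0]],[[0,0,0],[0,0,0]],[[0,0,0],[0,0,0]]]' 85; python3 wl.py .44 .08 .04 .05 .07; python3 wl.py .44 .08 .04 .03 .07;  python3 go.py .44 .0795 .01 198.4
```

```text
clock: 32.15
eef_pos: [0.438, 0.0797, 0.1993]
tool_rot: [-0.157, 0.988, 0.001, 0.0]
ft_force: [-0.9, 0.5, -0.2]
grip_width: 0.0847
grasp_force: 0.0
n 441 mean [0.4392 0.0791] rect [439.5  79.7] [24.3 24.8] 18.3 z 0.0576
n 894 mean [0.4368 0.0783] rect [439.9  79.2] [36.8 36.1] 16.5 z 0.0432
yaw -161.86 eef [0.438  0.0797 0.1992] j1,j6 [10.3 -7.9] t 32.25 
shift mm (before turning) [ -1.8  -1.1 189.2] shift (after turning) [ -1.8  -0.9 189.2] turn [ 0.001  0.    -0.005]
```

```bash
python3 -m creep '[[[-1.6,-0.5,0],[0,0,-0.005]],[[0,0,40],[0,0,0]],[[0,0,45],[0,0,0]],[[0,0,40],[0,0,0]],[[0,0,30],[0,0,0]],[[0,0,18],[0,0,0]],[[0,0,9],[0,0,0]],[[0,0,4],[0,0,0]],[[0,0,0],[0,0,0]],[[0,0,0],[0,0,0]]]' 85; python3 go.py .4397 .0795 .01 198.4
```

```text
clock: 33.5
eef_pos: [0.4401, 0.0792, 0.014]
tool_rot: [-0.159, 0.987, 0.001, 0.001]
ft_force: [-0.5, -0.1, 0.8]
grip_width: 0.085
grasp_force: 0.0
yaw -161.65 eef [0.4401 0.0792 0.014 ] j1,j6 [10.2 -8.2] t 33.5 
shift mm (before turning) [0.3 0.4 4. ] shift (after turning) [0.3 0.4 4. ] turn [ 0.001  0.002 -0.001]
```

```bash
python3 -m creep '[[[0,0,4],[0,0,0]],[[0,0,0],[0,0,0]]]' 85; python3 -m creep '[[[0,0,0],[0,0,0]],[[0,0,0],[0,0,0]],[[0,0,0],[0,0,0]],[[0,0,0],[0,0,0]],[[0,0,0],[0,0,0]],[[0,0,0],[0,0,0]],[[0,0,0],[0,0,0]],[[0,0,0],[0,0,0]]]' 0 && python3 -m creep '[[[0,0,-10],[0,0,0]],[[0,0,-30],[0,0,0]],[[0,0,-45],[0,0,0]],[[0,0,-50],[0,0,0]],[[0,0,-35],[0,0,0]],[[0,0,-20],[0,0,0]],[[0,0,0],[0,0,0]]]'; python3 go.py .6024 -.2369 .2 198.4
```

```text
clock: 33.75
eef_pos: [0.4392, 0.079, 0.0093]
tool_rot: [-0.159, 0.987, 0.001, -0.0]
ft_force: [-0.4, -0.3, 0.6]
grip_width: 0.0849
grasp_force: 0.0
clock: 34.75
eef_pos: [0.4397, 0.0789, 0.0096]
tool_rot: [-0.159, 0.987, 0.0, 0.0]
ft_force: [-0.8, -1.9, 5.7]
grip_width: 0.0364
grasp_force: 60.0
clock: 35.62
eef_pos: [0.4401, 0.0792, 0.2005]
tool_rot: [-0.16, 0.987, 0.001, 0.001]
ft_force: [-0.0, -0.5, -4.5]
grip_width: 0.0365
grasp_force: 60.6
yaw -161.64 eef [0.4401 0.0792 0.2005] j1,j6 [10.1 -8.2] t 35.625 
shift mm (before turning) [-5.450e+01 -3.512e+02  2.000e-01] shift (after turning) [ -54.3 -351.2    0.5] turn [ 0.001  0.003 -0.001]
```

```bash
python3 -m creep '[[[-4,-25,0],[0,0,0]],[[-8,-50,0],[0,0,0]],[[-8,-50,0],[0,0,0]],[[-8,-50,0],[0,0,0]],[[-8,-50,0],[0,0,0]],[[-8,-50,0],[0,0,0]],[[-6,-45,0],[0,0,0]],[[-4,-25,0],[0,0,0]],[[0,-6,0],[0,0,0]],[[0,0,0],[0,0,0]],[[0,0,0],[0,0,0]]]'; python3 go.py .6024 -.2369 .018 198.4
```

```text
clock: 37.0
eef_pos: [0.6006, -0.2359, 0.1984]
tool_rot: [-0.16, 0.987, 0.001, -0.001]
ft_force: [0.6, -0.7, -4.0]
grip_width: 0.0369
grasp_force: 61.1
yaw -161.59 eef [ 0.6006 -0.2359  0.1984] j1,j6 [-21.5 -39.9] t 37.0 
shift mm (before turning) [ -1.6  -1.9 180.4] shift (after turning) [ -1.4  -1.5 180.4] turn [ 0.002 -0.001  0.   ]
```

```bash
python3 -m creep '[[[-1.5,-1.5,0],[0.001,0,0]],[[0,0,35],[0,0,0]],[[0,0,45],[0,0,0]],[[0,0,40],[0,0,0]],[[0,0,30],[0,0,0]],[[0,0,18],[0,0,0]],[[0,0,8],[0,0,0]],[[0,0,2],[0,0,0]],[[0,0,0],[0,0,0]],[[0,0,0],[0,0,0]]]'; python3 go.py .6024 -.2369 .01 198.4
```

```text
clock: 38.25
eef_pos: [0.6039, -0.2386, 0.0223]
tool_rot: [-0.159, 0.987, -0.001, 0.001]
ft_force: [-0.9, -0.0, -3.7]
grip_width: 0.0368
grasp_force: 61.1
yaw -161.65 eef [ 0.6039 -0.2386  0.0223] j1,j6 [-21.6 -39.9] t 38.25 
shift mm (before turning) [ 0.9  2.1 12.2] shift (after turning) [ 0.9  2.1 12.3] turn [-0.001  0.002 -0.001]
```

```bash
python3 -m creep '[[[0.5,1.5,4],[0,0,0]],[[0,0,3],[0,0,0]],[[0,0,2],[0,0,0]],[[0,0,1],[0,0,0]],[[0,0,0.4],[0,0,0]],[[0,0,0],[0,0,0]]]'; python3 -m creep '[[[0,0,0.5],[0,0,0]],[[0,0,0],[0,0,0]]]';python3 -m creep '[[[0,0,0.5],[0,0,0]],[[0,0,0],[0,0,0]]]'
```

```text
clock: 39.0
eef_pos: [0.6022, -0.237, 0.0106]
tool_rot: [-0.159, 0.987, -0.0, 0.0]
ft_force: [-0.9, 0.3, -5.0]
grip_width: 0.0363
grasp_force: 61.1
clock: 39.25
eef_pos: [0.6021, -0.237, 0.0101]
tool_rot: [-0.159, 0.987, -0.0, 0.0]
ft_force: [-0.2, 0.2, -3.7]
grip_width: 0.0365
grasp_force: 61.1
clock: 39.5
eef_pos: [0.6022, -0.237, 0.0098]
tool_rot: [-0.159, 0.987, -0.0, 0.0]
ft_force: [-0.7, 0.7, -2.6]
grip_width: 0.0365
grasp_force: 61.3
```

```bash
python3 -m creep '[[[0,0,0.4],[0,0,0]],[[0,0,0],[0,0,0]]]';python3 -m creep '[[[0,0,0.3],[0,0,0]],[[0,0,0],[0,0,0]]]'
```

```text
clock: 39.75
eef_pos: [0.6022, -0.237, 0.0097]
tool_rot: [-0.159, 0.987, -0.0, 0.0]
ft_force: [-1.4, 0.9, 1.4]
grip_width: 0.0362
grasp_force: 61.3
clock: 40.0
eef_pos: [0.6022, -0.237, 0.0097]
tool_rot: [-0.159, 0.987, -0.0, 0.0]
ft_force: [-2.9, 1.3, 4.7]
grip_width: 0.0364
grasp_force: 61.6
```

Touching the bench. Release, raise and check.

```bash
python3 -m creep '[[[0,0,-0.3],[0,0,0]],[[0,0,0],[0,0,0]],[[0,0,0],[0,0,0]],[[0,0,0],[0,0,0]],[[0,0,0],[0,0,0]],[[0,0,-5],[0,0,0]],[[0,0,-20],[0,0,0]],[[0,0,-45],[0,0,0]],[[0,0,-60],[0,0,0]],[[0,0,-60],[0,0,0]],[[0,0,-40],[0,0,0]],[[0,0,0],[0,0,0]]]' 85
python3 - <<'E'
from h import *
for n in("wrist","top","side"):
    c,W=shot(n); x,y,z=W[...,0],W[...,1],W[...,2]
    if n!="wrist": cv2.imwrite(f"pics/{n}9.png",c["image"])
    for nm,cx,cy,r,a,b in(("box",.495,-.273,.09,.09,.105),("yel",.495,-.273,.05,.13,.15),("wt",.602,-.237,.04,.052,.07),("red",.469,.284,.05,.037,.05),("caddy",.367,.262,.045,.066,.077),("can",.572,.305,.045,.078,.09),("blue",.731,.139,.045,.033,.05)):
        m=(np.hypot(x-cx,y-cy)<r)&(z>a)&(z<b);p=W[m]
        if len(p)>50: k,s,t=cv2.minAreaRect((p[:,:2]*1000).astype(np.float32)); print(n,nm,len(p),np.round(k,1),np.round(s,1),round(t,1),np.median(p[:,2]).round(4))
E
```

```text
clock: 41.5
eef_pos: [0.6042, -0.2378, 0.2449]
tool_rot: [-0.159, 0.987, -0.003, 0.004]
ft_force: [0.6, -0.2, 0.2]
grip_width: 0.0849
grasp_force: 0.0
wrist box 3646 [ 495.1 -274.1] [ 59.9 104.2] 18.3 0.0979
wrist yel 4318 [ 495.7 -274.9] [57.2 56.7] 15.4 0.1382
wrist wt 336 [ 602.  -236.2] [24.1 24.4] 18.1 0.0576
wrist blue 190 [712.5 145.1] [51.3 15.6] 70.9 0.0392
top box 506 [ 494.3 -273.3] [ 59.9 104.5] 18.8 0.097
top yel 460 [ 494.  -273.4] [56. 55.] 90.0 0.1372
top red 387 [470.  284.2] [55.1 56.5] 0.5 0.0429
top caddy 458 [366.9 262.6] [61.2 62.5] 43.8 0.0731
top can 490 [572.4 305.8] [61.5 62.2] 13.2 0.0825
top blue 364 [730.5 138.9] [54.5 56.9] 2.7 0.0398
side box 273 [ 493.4 -272.4] [ 60.2 104.1] 18.7 0.0981
side yel 251 [ 494.2 -275.3] [57.1 56.6] 79.2 0.1379
side red 546 [469.7 282.9] [54.7 57.3] 40.2 0.0434
side caddy 679 [367.  261.8] [62.2 62.6] 57.0 0.0736
side can 625 [571.6 305.4] [62.5 62. ] 9.5 0.0831
side blue 316 [730.6 137.6] [55.6 57.3] 26.8 0.0403
```

View pics/side9.png

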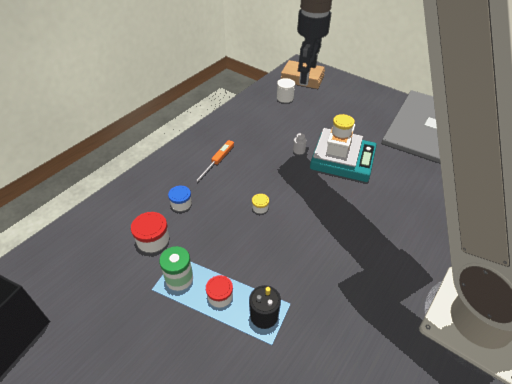

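The side view shows the finished set-up: box and yellow tub on the scale (342,135), weight behind it (300,145) and red tub mid-mat (220,292). The measurements agree, so I'm handing in.

```bash
python3 -c "
from workcell import workorder; print(workorder.job_done())"
```

```text
the job is handed in; nothing more can be done
None
```

The checking station is set out as asked and handed in at about 42 s of the 102 s allowed; the final camera measurements put every placed item within about 2 mm of its target.

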